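Ready the carat balance: on, carats, hood down, tare

TASK

Get the carat balance ready for weighing stones, with light touches of the fingertips only: tap down the raised end, towards the robot, of the power rocker to switch it on, tap the square units key next to it to choose carats, then push the open clear draught hood down gently until it is fully shut over the scoop, and last tap the wide tare key, so that the balance tares the scoop out of the draught. Keep to that order, let every key come back up, and leave the round print key alone. Do not lift or carry anything, and do not press hard, touch the scoop, or shift the balance or the things round about.

Things in the scene. Friction and masses are not known exactly. Their poses are not given: they have to be found in the camera images.
- balance: white bench balance, 210 mm deep (x), 190 wide (y), loose on its feet, about 1.5 kg. Origin: under its centre, on the table. x points from its front (keys) to its back (hood hinge), y to its left, z up. Black controls stand in a row at x = -72 mm on a panel 37 mm up: rocker at y = +66, square units key +24, round print key -16, wide tare key -64. The pan lies under the hood.
- rocker (a joint): power rocker (rad), 38 mm long (balance x), 19 wide, a see-saw with its pivot 44 mm above the table. 0 = off: near end raised 5 mm above the pivot. Pressing the near half tips it on, 0.40 at the stop, near end 3 mm below the pivot; on counts from 0.22. It stays where left; about 2 N at its end move it. A finger on the far half too cannot tip it. It sits in a soft gasket.
- rocker_near (a point): point on top of the near half of the rocker, 15 mm in front of its pivot: the spot to tap. It moves with the rocker.
- units_key (a joint): travel of the square units key (m): 0 = up, 0.008 = fully down; a spring raises it again. It starts to move at 1 N, is 2.5 mm down at 4 N and 8 mm at 10.6 N, where it stops hard: press slowly. It counts as tapped beyond 0.0025.
- units_key_top (a point): centre of the top of the square units key (18 x 18 mm, black), 46.5 mm above the table when up, 9 mm above the panel.
- tare_key (a joint): travel of the wide tare key (m), with the same spring and travel as the units key; it counts as tapped beyond 0.0025.
- tare_key_top (a point): centre of the top of the wide tare key (18 mm in x, 36 mm in y, black) at the right end of the row, 46.5 mm above the table when up.
- print_key (a joint): travel of the round print key (m), same spring: to be left alone (it counts as pressed beyond 0.0015).
- print_key_top (a point): centre of the top of the round print key (19 mm across, black), between the units key and the tare key.
- hood (a joint): angle of the clear draught hood (rad): 0 = fully shut, level (counts below 0.05); it starts open at 1.2 to 1.5, nearly upright, and grows as it opens. A friction hinge (0.1 N m) keeps it where it is left; about 1 N at the free edge moves it. Shut, it lands on a soft seal. Push on its outer face, which looks to the back of the balance when open, up when shut.
- hood_hinge (a point): middle of the hood's hinge line, at the back of the balance (balance x +99 mm, 47 mm above the table); the line runs along the balance's y.
- hood_edge (a point): middle of the hood's free edge, on its outer face. The hood is a clear box without floor, grey-framed, 122 mm from hinge to free edge, 122 wide, 32 deep. Shut, its flat outer face is level 29 mm above the hinge line (76 above the table) and this edge is 122 mm in front of the hinge; a grey lip 46 mm wide sticks out 11 mm farther.
- pan (a point): centre of the top of the steel pan (92 mm square, 54 mm above the table, 37 mm behind the balance's origin), fixed to the balance.
- weigh_scoop: small steel gem scoop, 88 mm long, 14 mm wide, 5 mm high, lying loose on the pan; not to be touched. Origin: middle of its underside.
- tin_of_stones: round tin with stones, 56 mm across, 10 mm high, beside the balance; leave alone. Origin: centre of its underside.
- ring_box: closed grey-white ring box, 54 x 50 x 43 mm, beside the balance; leave alone. Origin: centre of its underside.
- loupe: small loupe on a black foot, 20 x 32 x 26 mm, to the right of the keys; leave alone. Origin: centre of its underside.
- tweezers: steel tweezers 122 mm long, 11 mm wide, 8 mm high, lying in front of the balance; leave alone. Origin: middle of the underside.

How it is judged:
By the outcome, as a careful person would: the job done as asked, in the order asked, and still so for the second after the job is handed in, with the robot touching nothing.
It also fails if it takes over 54 s, if anything falls off the work surface, if the arm or the gripper's body presses on something with over 40 N, if the wrist force passes 120 N, or if a joint passes its speed limit or range.

ROBOT

A 6-joint arm with a two-finger parallel gripper is mounted at the origin on a cart in front of the work surface, level with it; the furniture and walls round the work are solid. World frame = base frame: x ahead of the robot, y to its left, z up, the work surface at z = 0. Lengths are in m, angles in rad, forces in N, time in s.
With the tool pointing down it reaches from about 0.4 to 0.825 m from the base axis. Payload 7 kg.
Tool frame: the origin (TCP) lies between the finger pads; the fingertips stand 8 mm ahead of it and the grasp point (between the pads) lies 11 mm behind it (arm.finger_overhang is the distance from the TCP to the fingertips, in m); z points along the fingers, y is the line along which they close (so a half turn about z gives the same grasp; the last joint's range is limited). The gripper opens to 88 mm and grips with 3 to 60 N. Pads are 19 mm wide; open, the fingers measure 130 mm over their backs; the gripper's body (78 mm by 193 mm) begins 47 mm behind the grasp point.
Start: joints at [1.454, 0.359, 0.012, 0, -1.224, -0.288], TCP at [0.266, 0.62, 0.235] pointing down, gripper open.
Joint ranges: [-3.07, 3.07], [-1.43, 2.12], [-1.02, 1.25], [-3.03, 1.67], [-3.05, -0], [-3.03, 3.03]. Speed limits (rad/s): [2.39, 2.39, 3.01, 3.14, 3.14, 3.14].

INTERFACE

Orientations are given as [roll, pitch, yaw] about the fixed x, y, z axes, in that order (R = Rz(yaw) Ry(pitch) Rx(roll)).
In Python, from station import arm gives the robot as it stands.
- The arm moves only by the tool move_arm, never from a script. Its argument "rows" is text: rows parted by semicolons, each of 7 numbers parted by spaces: the turn, a rotation vector about the tool's x, y, z in degrees, then the shift along the tool's x, y, z in m, then the finger opening in m, from 0 to 0.0876. A call has 1 to 8 rows; each row shifts and turns the commanded pose from where the row before left it, along the tool's axes as they then stand; what a row does not reach is not made up. A row lasts 1/8 s, in which the tool goes at most 62.5 mm and 10.7 degrees, less where a joint would pass 70% of its speed; a pose out of reach is approached as far as the arm can. A call is refused whole if a number of a shift passes 0.0625 or a number of a turn 10.7, either way. A call with a gripper value outside its range is refused whole. The fingers move at their own pace and stop on an object; "squeeze" is the grip in N (left out, the last holds). Time passes only in rows, so rows that do not move let the fingers close. It gives the time, the measured TCP pose, the force, the opening and the grip force at its end, in the units of the state.
- arm.get_state(): the state, without advancing time (a new reading comes with each control period).
- arm.grab_frame(name): name is "scene" or "top" or "wrist"; returns (picture, depth): 420x560x3 uint8, blue, green, red; 420x560 float32, m along the optical axis (not along the pixel's ray), 0 where there is no reading.
- arm.camera_model(name): a dict with "mtx" (3x3 intrinsics, pixels), "k1" (the pictures are not rectified: a ray, as slopes to the right and down, at radius r is drawn at 1 + k1 r^2 times it, then the intrinsics apply), "camera_from_world" (4x4, takes a point from world to camera coordinates); the wrist camera has in their place "mount" (4x4, takes a point from camera to tool coordinates, whose origin is the TCP and whose axes are the flange's). Camera axes: x right, y down, z forward; pixel columns grow to the right and rows downward; lengths in m; the calibration is good to about 2 mm. A picture is of the moment at which its call begins: read the wrist's pose just before it. camera_model takes no time and is no camera call.
- arm.job_done(): hands the job in; it is judged then, once.
The state is a dict: "t": time; "q": joint angles; "qd": joint speeds; "joint_efforts": joint torques, N m; "eef_pos": TCP position; "ee_rot": TCP orientation; "force": force on the tool from outside, world axes, zero at the start; "moment": the same for the moment, N m; "width": finger opening in m; "gripper_force": force on a finger pad.
Only numpy, scipy, OpenCV 4.12 (cv2) and the standard library are available. Lean on these libraries where they do the work, as an engineer would, in place of code of your own. Each camera call takes 0.05 s, during which the arm holds its last target. There are 200 camera calls.

## Working session

There is one attempt and no reset: what is moved stays moved. The work goes in short steps, Python scripts to look and compute and a tool call to move; the robot and the scene stay as the last step left them, time stands still between calls to the robot, and variables do not carry over. Pictures are saved under pics/ and viewed, at most 10 in all, crops included, and the job is handed in when it is done.

Besides the shell and the picture viewer there is one more tool, called after "Request:" as name(argument=value, ...) on one line, values as JSON. move_arm: Moves the arm, as the interface text tells. Its arguments: {"type":"object","properties":{"rows":{"type":"string"},"squeeze":{"type":"number"}},"required":["rows"]}

```bash
mkdir -p pics; ls; cat > h.py <<'E'
import numpy as np, cv2
from station import arm
from scipy.spatial.transform import Rotation as R
def snap(n,f):
    s=arm.get_state(); im,d=arm.grab_frame(n); cv2.imwrite(f'pics/{f}.png',im); np.savez(f'pics/{f}.npz',im=im,d=d,p=s['eef_pos'],r=s['ee_rot']); return im,d,s
def c2w(n,p=None,r=None):
    m=arm.camera_model(n)
    if n!='wrist': return m,np.linalg.inv(m['camera_from_world'])
    T=np.eye(4); T[:3,:3]=R.from_euler('xyz',r).as_matrix(); T[:3,3]=p
    return m,T@m['mount']
def ray(n,uv,p=None,r=None):
    m,T=c2w(n,p,r); K=m['mtx']; k=m['k1']
    D=np.array([k,0,0,0,0.]); x=cv2.undistortPoints(np.array([[uv]],float),K,D)[0,0]
    return T,np.array([x[0],x[1],1])
def atz(n,uv,z,p=None,r=None):
    T,v=ray(n,uv,p,r); d=T[:3,:3]@v; o=T[:3,3]; return o+d*(z-o[2])/d[2]
def atd(n,uv,dep,p=None,r=None):
    T,v=ray(n,uv,p,r); d=np.median(dep[uv[1]-1:uv[1]+2,uv[0]-1:uv[0]+2]); return T[:3,:3]@v*d+T[:3,3]
def proj(n,P,p=None,r=None):
    m,T=c2w(n,p,r); x=(np.linalg.inv(T)@np.append(P,1))[:3]
    return cv2.projectPoints(x[None],np.zeros(3),np.zeros(3),m['mtx'],np.array([m['k1'],0,0,0,0.]))[0].ravel()
E
python3 - <<'E'
from h import *
for n in('top','scene'):
    snap(n,n+'0'); print(c2w(n)[1].round(3), c2w(n)[0]['mtx'][0,0],c2w(n)[0]['k1'])
print(arm.get_state(), c2w('wrist',[0,0,0],[0,0,0])[1].round(3))
a=cv2.imread('pics/top0.png')
E
```

```text
pics
[[ 0.028 -0.995  0.094  0.469]
 [-0.999 -0.026  0.022 -0.034]
 [-0.019 -0.094 -0.995  0.927]
 [ 0.     0.     0.     1.   ]] 486.2763091390814 0.035751336900782686
[[ 0.648 -0.485  0.587  0.022]
 [-0.762 -0.415  0.498 -0.426]
 [ 0.002 -0.77  -0.638  0.596]
 [ 0.     0.     0.     1.   ]] 520.763269649006 -0.08148327784072927
{'t': 0.1, 'q': array([ 1.45410683e+00,  3.59312758e-01,  1.11453777e-02, -3.11320011e-04,
       -1.22409960e+00, -2.88078597e-01]), 'qd': array([-0.00155008,  0.00059293,  0.00231537,  0.00123926, -0.00042385,
        0.00116059]), 'joint_efforts': array([-1.74540037e-03, -5.84160948e+01,  2.93748629e+01,  7.01556712e+00,
        1.01400545e-02, -5.88023181e-05]), 'eef_pos': array([0.26568703, 0.62004444, 0.23371527]), 'ee_rot': array([ 3.14009944e+00, -1.37252285e-04, -4.04873989e-01]), 'force': array([-0.22815002, -0.15409691, -0.18900283]), 'moment': array([0.01546557, 0.00283965, 0.05967223]), 'gripper_force': 0.0, 'width': 0.0877426006711532} [[-0.    -0.957 -0.29   0.078]
 [ 1.    -0.    -0.     0.   ]
 [-0.    -0.29   0.957 -0.151]
 [ 0.     0.     0.     1.   ]]
```

View pics/top0.png

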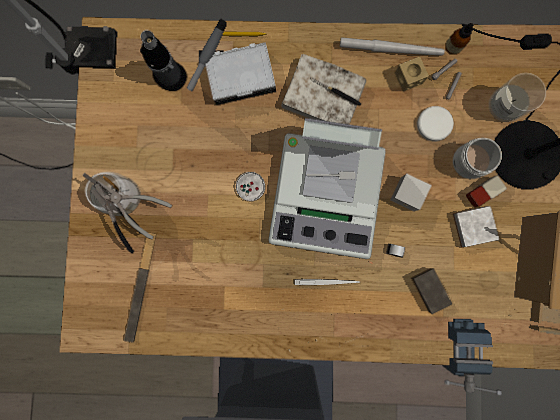

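View pics/scene0.png

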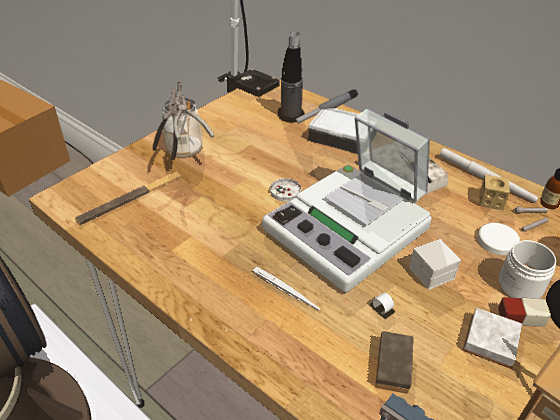

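The top view shows the rocker at about (286,227), units key (308,232), print key (330,235) and tare key (356,239). The hood is open at the back, around (342,132). I'll fit the balance pose from the keys.

```bash
cat >> h.py <<'E'
def fit(L,W):
    L=np.array(L)/1000.;W=np.array(W)[:,:2]; lc,wc=L.mean(0),W.mean(0)
    H=(L-lc).T@(W-wc); a=np.arctan2(H[0,1]-H[1,0],H[0,0]+H[1,1])
    c,s=np.cos(a),np.sin(a); Q=np.array([[c,-s],[s,c]]); t=wc-Q@lc
    return a,t,np.linalg.norm(L@Q.T+t-W,axis=1)
E
python3 - <<'E'
from h import *
L=[(-72,66),(-72,24),(-72,-16),(-72,-64)]
px=[(286,227),(308,232),(330,235),(356,239)]
W=[atz('top',p,.0465) for p in px]
print(np.round(W,4)); a,t,e=fit(L,W); print(a,t,e)
d=np.load('pics/top0.npz')['d']
for p in px: print(atd('top',p,d).round(4))
im=cv2.imread('pics/top0.png'); cv2.imwrite('pics/c0.png',cv2.resize(im[100:300,220:440],None,fx=3,fy=3,interpolation=cv2.INTER_CUBIC)[:600])
E
```

```text
[[ 0.5092 -0.0266  0.0465]
 [ 0.5013 -0.0665  0.0465]
 [ 0.497  -0.1063  0.0465]
 [ 0.4911 -0.1531  0.0465]]
-0.1384013267156606 [ 0.57062471 -0.1005253 ] [0.0015578  0.00136781 0.00018701 0.00112321]
[ 0.5093 -0.0265  0.0438]
[ 0.5013 -0.0665  0.0471]
[ 0.497  -0.1062  0.0472]
[ 0.4911 -0.1529  0.0481]
```

View pics/c0.png

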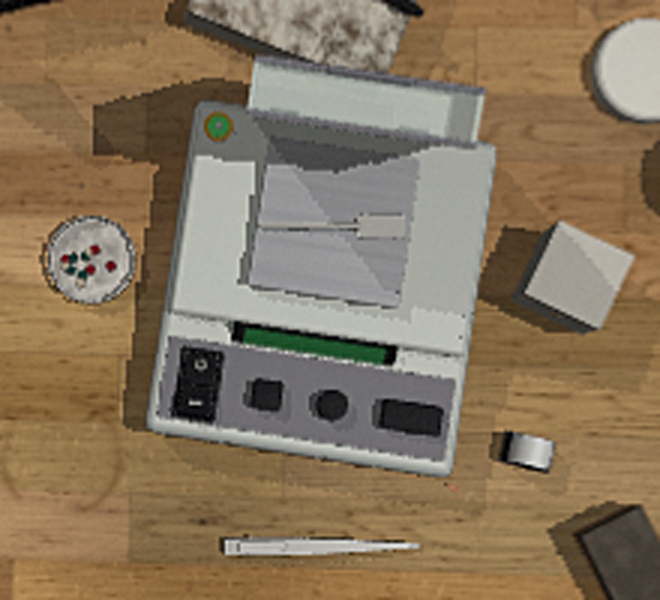

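Yaw is about -0.14 and the key fit residuals are 1.5 mm or less, with depths matching. Next I'll estimate the hood angle and the first move.

```bash
cat >> h.py <<'E'
A=-0.1384; T0=np.array([.5706,-.1005])
def w(x,y,z): # balance mm -> world m
    c,s=np.cos(A),np.sin(A); return np.append(np.array([[c,-s],[s,c]])@[x/1e3,y/1e3]+T0,z/1e3)
def hp(th,r,n=29): return 99-r*np.cos(th)+n*np.sin(th), 47+r*np.sin(th)+n*np.cos(th)
def tl(P): # tool-frame shift from the present TCP to put the closed fingertips at P
    s=arm.get_state(); return (R.from_euler('xyz',s['ee_rot']).as_matrix().T@(np.array(P)+[0,0,.008]-s['eef_pos'])).round(4)
E
python3 - <<'E'
from h import *
for th in(1.2,1.3,1.4,1.5):
    x,z=hp(th,122); x2,z2=hp(th,122,-3)
    for n in('top','scene'): print(th,n,*[proj(n,w(a,y,b)).round(0) for a,b in((x,z),(x2,z2)) for y in(61,-61)])
P=w(-87,66,75); print(P, arm.finger_overhang)
s=arm.get_state(); M=R.from_euler('xyz',[np.pi,0,A]).as_matrix(); print((M.T@(P+[0,0,.008]-s['eef_pos'])).round(4))
im=cv2.imread('pics/scene0.png'); cv2.imwrite('pics/c1.png',cv2.resize(im[90:270,300:460],None,fx=3.3,fy=3.3,interpolation=cv2.INTER_CUBIC))
E
```

```text
1.2 top [304. 129.] [380. 141.] [300. 148.] [376. 161.]
1.2 scene [363. 110.] [425. 142.] [349. 123.] [411. 156.]
1.3 top [305. 121.] [382. 133.] [302. 141.] [378. 153.]
1.3 scene [368. 107.] [430. 138.] [355. 118.] [416. 151.]
1.4 top [306. 113.] [383. 125.] [303. 133.] [379. 145.]
1.4 scene [373. 105.] [435. 136.] [360. 114.] [422. 146.]
1.5 top [308. 106.] [384. 118.] [304. 126.] [381. 138.]
1.5 scene [378. 103.] [439. 133.] [365. 111.] [427. 142.]
[ 0.49353716 -0.02312869  0.075     ] 0.008
[0.3144 0.6056 0.1507]
```

View pics/c1.png

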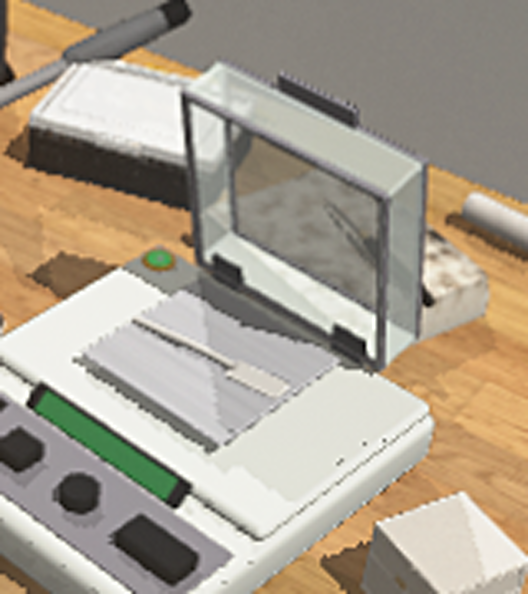

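The hood's upper outer corners sit at about (366,109) and (429,138) in the scene picture, so the angle is about 1.3. I'll move to above the rocker.

Request:
move_arm(rows="0 0 -7.65 0 0 0 0; 0 0 -7.65 0 0 0 0; 0 0 0 0.0286 0.055 0 0; 0 0 0 0.0286 0.055 0 0; 0 0 0 0.0286 0.055 0 0; 0 0 0 0.0286 0.055 0 0; 0 0 0 0.0286 0.055 0 0; 0 0 0 0.0286 0.055 0 0", squeeze=10)

```text
t: 1.1
eef_pos: [0.3906, 0.268, 0.2345]
ee_rot: [-3.141, -0.0, -0.137]
force: [1.7, 1.1, 0.5]
width: 0.0127
gripper_force: 0.0
```

Request:
move_arm(rows="0 0 0 0.0286 0.055 0 0; 0 0 0 0.0286 0.055 0 0; 0 0 0 0.0286 0.055 0 0; 0 0 0 0.0286 0.055 0 0; 0 0 0 0.0284 0.0556 0 0; 0 0 0 0 0 0.05 0; 0 0 0 0 0 0.05 0; 0 0 0 0 0 0 0")

```text
t: 2.1
eef_pos: [0.4913, -0.0237, 0.1315]
ee_rot: [3.138, 0.007, -0.139]
force: [0.8, 0.3, 0.3]
width: 0.0004
gripper_force: 0.0
```

```bash
python3 - <<'E'
from h import *
im,d,s=snap('wrist','w1'); print(s['t'],s['eef_pos'],s['ee_rot'],s['width'],s['force'])
for q in((-72,66,44),(-87,66,47),(-72,24,46.5),(-72,-16,46.5),(-72,-64,46.5)): print(q,proj('wrist',w(*q),s['eef_pos'],s['ee_rot']).round(0))
print(tl(w(-87,66,75)))
E
```

```text
2.1 [ 0.4912728  -0.02373734  0.1315288 ] [ 3.13848162  0.00724454 -0.13902134] 0.00036008250835283765 [0.82632327 0.33516752 0.30151884]
(-72, 66, 44) [280. 191.]
(-87, 66, 47) [280. 213.]
(-72, 24, 46.5) [341. 192.]
(-72, -16, 46.5) [399. 192.]
(-72, -64, 46.5) [467. 192.]
[ 0.0003 -0.0001  0.0511]
```

View pics/w1.png

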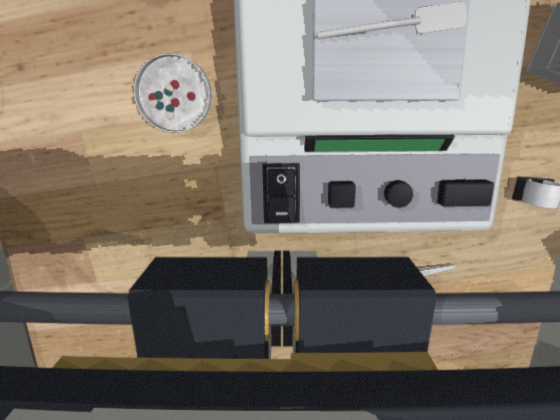

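The wrist view confirms the fit: rocker at (281,192), units key (341,193), print (399,193), tare (466,193). All are within about 1 px of the prediction. I'll check the finger geometry in the depth image before pressing.

```bash
python3 - <<'E'
from h import *
f=np.load('pics/w1.npz'); d=f['d'];p,r=f['p'],f['r']; M=R.from_euler('xyz',r).as_matrix()
for uv in((281,255),(270,260),(258,254),(310,254),(200,262),(140,300),(200,300),(260,330),(282,300),(282,330),(60,310),(360,262),(420,280)):
    print(uv,(M.T@(atd('wrist',uv,d,p,r)-p)).round(3))
for q in((0,0,.008),(.0095,0,.008),(-.0095,0,.008),(.0095,.02,.008)): print(q,proj('wrist',M@np.array(q)+p,p,r).round(0))
E
```

```text
(281, 255) [-0.05  -0.     0.131]
(270, 260) [ 0.011 -0.005 -0.008]
(258, 254) [ 0.01  -0.011 -0.   ]
(310, 254) [ 0.01   0.013 -0.   ]
(200, 262) [ 0.038 -0.021 -0.067]
(140, 300) [ 0.036 -0.031 -0.082]
(200, 300) [ 0.036 -0.018 -0.082]
(260, 330) [ 0.028 -0.005 -0.082]
(282, 300) [ 0.031  0.    -0.074]
(282, 330) [-0.126  0.001  0.131]
(60, 310) [ 0.029 -0.055 -0.076]
(360, 262) [ 0.038  0.02  -0.067]
(420, 280) [ 0.038  0.033 -0.077]
(0, 0, 0.008) [281. 266.]
(0.0095, 0, 0.008) [281. 248.]
(-0.0095, 0, 0.008) [281. 283.]
(0.0095, 0.02, 0.008) [322. 248.]
```

Fingertips span about ±10 mm by ±18 mm, which is small enough for each key. I'll descend over the near end of the rocker.

Request:
move_arm(rows="0 0 0 -0.0037 0 0.04 0; 0 0 0 0 0 0.03 0; 0 0 0 0 0 0.003 0; 0 0 0 0 0 0 0")

```text
t: 2.65
eef_pos: [0.492, -0.0215, 0.0635]
ee_rot: [-3.141, -0.002, -0.137]
force: [0.3, 0.8, -0.0]
width: 0.0005
gripper_force: 0.0
```

Request:
move_arm(rows="0 0 0 0 0 0.001 0; 0 0 0 0 0 0.001 0; 0 0 0 0 0 0.001 0; 0 0 0 0 0 0.001 0; 0 0 0 0 0 0.001 0;0 0 0 0 0 0 0")

```text
t: 3.4
eef_pos: [0.4904, -0.0221, 0.0565]
ee_rot: [3.141, 0.0, -0.138]
force: [-0.4, 0.5, 0.6]
width: 0.0006
gripper_force: 0.2
```

Request:
move_arm(rows="0 0 0 0 0 0.001 0; 0 0 0 0 0 0.001 0; 0 0 0 0 0 0.001 0; 0 0 0 0 0 0.001 0;0 0 0 0 0 0 0")

```text
t: 4.03
eef_pos: [0.4904, -0.0222, 0.0525]
ee_rot: [3.142, 0.0, -0.138]
force: [-0.6, 0.2, 1.3]
width: 0.0009
gripper_force: 0.5
```

Request:
move_arm(rows="0 0 0 0 0 0.0007 0; 0 0 0 0 0 0.0007 0;0 0 0 0 0 0 0")

```text
t: 4.4
eef_pos: [0.4905, -0.0221, 0.0512]
ee_rot: [3.142, -0.0, -0.138]
force: [-1.0, 0.6, 2.5]
width: 0.0004
gripper_force: 1.4
```

Request:
move_arm(rows="0 0 0 0 0 0.0006 0; 0 0 0 0 0 0.0006 0;0 0 0 0 0 0 0")

```text
t: 4.78
eef_pos: [0.4906, -0.0221, 0.05]
ee_rot: [-3.142, -0.0, -0.138]
force: [-1.8, -0.8, 4.1]
width: 0.0005
gripper_force: 2.0
```

Request:
move_arm(rows="0 0 0 0 0 0.0005 0; 0 0 0 0 0 0.0004 0;0 0 0 0 0 0 0")

```text
t: 5.15
eef_pos: [0.4906, -0.0221, 0.0493]
ee_rot: [3.142, -0.0, -0.138]
force: [-1.8, -0.2, 7.1]
width: 0.0008
gripper_force: 3.3
```

Request:
move_arm(rows="0 0 0 0 0 -0.002 0; 0 0 0 0 0 -0.02 0; 0 0 0 0 0 -0.03 0;0 0 0 0 0 0 0")

```text
t: 5.65
eef_pos: [0.492, -0.0216, 0.1029]
ee_rot: [-3.14, -0.004, -0.137]
force: [-0.1, 0.1, -0.4]
width: 0.0005
gripper_force: 0.0
```

```bash
python3 - <<'E'
from h import *
im,d,s=snap('wrist','w2'); p,r=s['eef_pos'],s['ee_rot']; print(s['t'],p,r,s['force'])
for x in(-90,-87,-84,-80,-76,-72,-68,-64,-60,-56):
    uv=proj('wrist',w(x,66,43),p,r).round().astype(int)
    q=atd('wrist',(uv[0]-8,uv[1]),d,p,r); q2=atd('wrist',(uv[0]+8,uv[1]),d,p,r); print(x,uv,q.round(4),q2.round(4))
print(tl(w(-72,24,52)))
cv2.imwrite('pics/c2.png',cv2.resize(im[100:280,200:500],None,fx=2.5,fy=2.5,interpolation=cv2.INTER_CUBIC))
E
```

```text
5.65 [ 0.49203996 -0.02157492  0.1029384 ] [-3.13972988 -0.00399224 -0.13742279] [-0.13346337  0.0925479  -0.40536209]
-90 [284 232] [ 0.491  -0.0179  0.0428] [ 0.4894 -0.028   0.0423]
-87 [284 227] [ 0.4944 -0.0184  0.0431] [ 0.4932 -0.0284  0.0436]
-84 [284 223] [ 0.4971 -0.0188  0.0433] [ 0.4958 -0.0288  0.0436]
-80 [284 217] [ 0.5013 -0.0195  0.0443] [ 0.5    -0.0293  0.0445]
-76 [284 211] [ 0.5053 -0.02    0.0448] [ 0.504  -0.0298  0.0448]
-72 [284 204] [ 0.51   -0.0207  0.0455] [ 0.5088 -0.0304  0.0461]
-68 [284 198] [ 0.5138 -0.0213  0.046 ] [ 0.5128 -0.0309  0.0468]
-64 [284 192] [ 0.5181 -0.0219  0.0483] [ 0.5168 -0.0314  0.0483]
-60 [284 185] [ 0.5225 -0.0226  0.0491] [ 0.5213 -0.0319  0.0491]
-56 [284 179] [ 0.5252 -0.0229  0.0447] [ 0.5238 -0.0324  0.0445]
[0.0175 0.0431 0.0417]
```

View pics/c2.png

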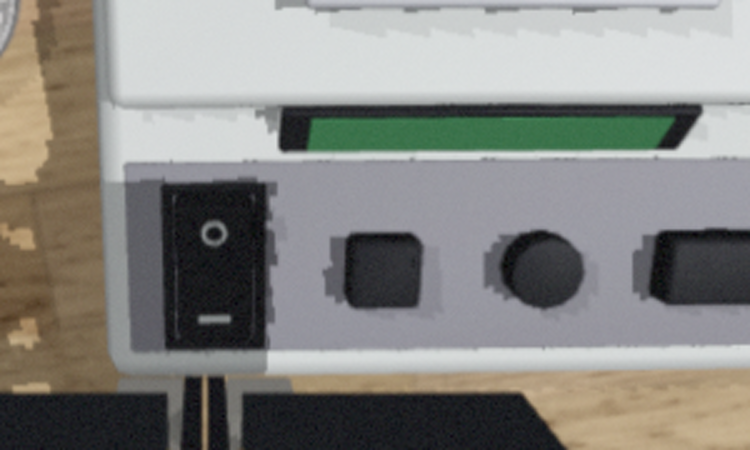

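The rocker is tipped on: the near end reads 42.5 mm and the far end 49 mm, a slope of about 0.2. The balance hasn't moved. Next is the units key.

Request:
move_arm(rows="0 0 0 0.0175 0.0431 0 0; 0 0 0 0 0 0.036 0; 0 0 0 0 0 0.0057 0; 0 0 0 0 0 0.001 0; 0 0 0 0 0 0.001 0; 0 0 0 0 0 0.001 0; 0 0 0 0 0 0.001 0;0 0 0 0 0 0 0")

```text
t: 6.7
eef_pos: [0.5019, -0.0671, 0.0556]
ee_rot: [-3.141, -0.0, -0.138]
force: [0.1, -1.4, 0.2]
width: 0.0005
gripper_force: 0.0
```

Request:
move_arm(rows="0 0 0 0 0 0.001 0; 0 0 0 0 0 0.001 0; 0 0 0 0 0 0.001 0; 0 0 0 0 0 0.001 0;0 0 0 0 0 0 0")

```text
t: 7.32
eef_pos: [0.502, -0.0672, 0.0515]
ee_rot: [-3.142, -0.0, -0.138]
force: [-0.5, 1.1, 5.4]
width: 0.0007
gripper_force: 2.4
```

Request:
move_arm(rows="0 0 0 0 0 0.0007 0; 0 0 0 0 0 0 0; 0 0 0 0 0 -0.003 0; 0 0 0 0 0 -0.03 0; 0 0 0 0 0 -0.06 0; 0 0 0 0 0 -0.06 0; 0 0 0 0 0 -0.03 0; 0 0 0 0 0 0 0")

```text
t: 8.32
eef_pos: [0.503, -0.0671, 0.2363]
ee_rot: [-3.14, -0.005, -0.138]
force: [-0.3, -0.4, -0.1]
width: 0.0005
gripper_force: 0.0
```

```bash
python3 - <<'E'
from h import *
im,d,s=snap('top','t2'); print(s['t'],s['eef_pos'],s['force'])
_,d2,_=snap('scene','s2'); 
print(tl(w(160,0,210)), tl(w(160,0,150)))
for th in(1.2,1.25,1.3,1.35,1.4): print(th,hp(th,122),hp(th,108))
for uv in((366,111),(400,126),(425,139),(394,112),(410,119)): 
    P=atd('scene',uv,d2); c,s_=np.cos(A),np.sin(A); b=(np.array([[c,s_],[-s_,c]])@(P[:2]-T0)); print(uv,b.round(4),P[2].round(4))
E
```

```text
8.325 [ 0.50297527 -0.06710034  0.23626204] [-0.30219703 -0.39154236 -0.14046065]
[0.2332 0.0235 0.0151] [0.2332 0.0235 0.0751]
1.2 (np.float64(81.82148744689539), np.float64(171.21714336782514)) (np.float64(86.89449600956881), np.float64(158.16859616428394))
1.25 (np.float64(88.05122574908923), np.float64(171.92047207084428)) (np.float64(92.465738822623), np.float64(158.6346873998661))
1.3 (np.float64(94.30833028489893), np.float64(172.31156465101057)) (np.float64(98.05331388564316), np.float64(158.82175005516987))
1.35 (np.float64(100.57716155162205), np.float64(172.3894435805506)) (np.float64(103.64325517092463), np.float64(158.72931657097737))
1.4 (np.float64(106.84205073583593), np.float64(172.15391420269913)) (np.float64(109.22159073643931), np.float64(158.3576179828607))
(366, 111) [0.0877 0.0587] 0.1685
(400, 126) [ 0.0916 -0.0073] 0.1697
(425, 139) [ 0.0918 -0.0546] 0.1693
(394, 112) [0.3291 0.1708] 0.0236
(410, 119) [0.3327 0.1303] 0.0233
```

The hood edge measures x≈92, z≈0.170 in balance coordinates, which confirms an angle of about 1.28. I'll go over the top and down behind it.

Request:
move_arm(rows="0 0 0 0.058 0.006 0 0; 0 0 0 0.058 0.006 0 0; 0 0 0 0.058 0.006 0 0; 0 0 0 0.0592 0.0055 0 0; 0 0 0 0 0 0.035 0; 0 0 0 0 0 0.03 0; 0 0 0 0 0 0 0")

```text
t: 9.3
eef_pos: [0.7271, -0.1226, 0.1632]
ee_rot: [3.14, 0.009, -0.138]
force: [0.6, 0.1, 1.2]
width: 0.0004
gripper_force: 0.0
```

```bash
python3 - <<'E'
from h import *
s=arm.get_state(); print(s['t'],s['eef_pos'],s['ee_rot'],s['force'])
g=lambda th:np.array([hp(th,112)[0]+10,hp(th,112)[1]])
print(tl(w(g(1.3)[0],0,g(1.3)[1])), g(1.3))
ths=np.r_[1.3:0.05:-.06,0]; q=np.array([g(t) for t in ths])
for t,a in zip(ths[1:],np.diff(q,axis=0)): print(round(t,2),(a*[1,-1]).round(1))
E
```

```text
9.3 [ 0.72710739 -0.12255228  0.16324108] [ 3.14034636  0.00892056 -0.13832588] [0.64150781 0.11246427 1.20205818]
[-0.0511 -0.0002 -0.007 ] [106.98331857 162.6759828 ]
1.24 [-6.9  0.3]
1.18 [-6.9  0.7]
1.12 [-6.8  1.2]
1.06 [-6.8  1.6]
1.0 [-6.7  2. ]
0.94 [-6.5  2.4]
0.88 [-6.4  2.8]
0.82 [-6.2  3.1]
0.76 [-6.   3.5]
0.7 [-5.8  3.8]
0.64 [-5.5  4.2]
0.58 [-5.3  4.5]
0.52 [-5.   4.8]
0.46 [-4.7  5.1]
0.4 [-4.4  5.4]
0.34 [-4.1  5.6]
0.28 [-3.7  5.9]
0.22 [-3.3  6.1]
0.16 [-3.   6.3]
0.1 [-2.6  6.4]
0.0 [-3.5 11. ]
```

Request:
move_arm(rows="0 0 0 -0.02 0 -0.007 0; 0 0 0 -0.014 0 0 0; 0 0 0 -0.007 0 0 0; 0 0 0 -0.005 0 0 0; 0 0 0 -0.005 0 0 0; 0 0 0 -0.0069 0 0.0003 0; 0 0 0 -0.0069 0 0.0007 0")

```text
t: 10.18
eef_pos: [0.6654, -0.1136, 0.1748]
ee_rot: [3.142, -0.001, -0.138]
force: [0.3, 0.4, 1.4]
width: 0.0003
gripper_force: 0.5
```

Request:
move_arm(rows="0 0 0 -0.0068 0 0.0012 0; 0 0 0 -0.0068 0 0.0016 0; 0 0 0 -0.0067 0 0.002 0; 0 0 0 -0.0065 0 0.0024 0; 0 0 0 -0.0064 0 0.0028 0; 0 0 0 -0.0062 0 0.0031 0")

```text
t: 10.92
eef_pos: [0.6259, -0.1081, 0.1613]
ee_rot: [3.142, 0.0, -0.138]
force: [-0.0, -0.4, 0.9]
width: 0.0005
gripper_force: 0.5
```

```bash
python3 - <<'E'
from h import *
s=arm.get_state(); print(s['t'],s['eef_pos'],s['force'])
g=lambda th:np.array([hp(th,112)[0]+10,hp(th,112)[1]])
print(tl(w(g(.82)[0],0,g(.82)[1])))
im,d,s=snap('scene','s3')
cv2.imwrite('pics/c3.png',cv2.resize(im[60:300,220:460],None,fx=2.4,fy=2.4))
E
```

```text
10.925 [ 0.62590091 -0.10813178  0.16131319] [-0.0437856  -0.38576554  0.90956963]
[-0.002   0.0001  0.0046]
```

View pics/c3.png

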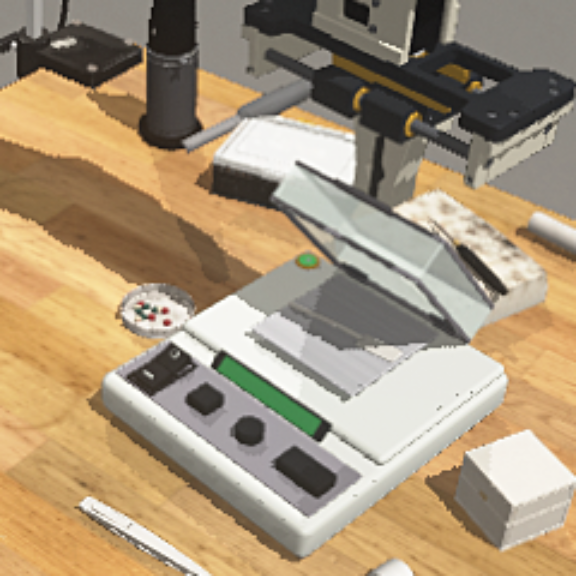

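The hood is following the fingertip down, with forces under 1.5 N and the balance still in place. I'll continue.

Request:
move_arm(rows="0 0 0 -0.0065 0 0.0042 0; 0 0 0 -0.0063 0 0.0045 0; 0 0 0 -0.006 0 0.0048 0; 0 0 0 -0.0056 0 0.005 0; 0 0 0 -0.005 0 0.0053 0; 0 0 0 -0.0047 0 0.0052 0; 0 0 0 -0.0044 0 0.0054 0; 0 0 0 -0.0041 0 0.0056 0")

```text
t: 11.98
eef_pos: [0.5839, -0.1023, 0.1212]
ee_rot: [3.142, 0.0, -0.138]
force: [0.0, -0.3, 0.9]
width: 0.0005
gripper_force: 0.4
```

Request:
move_arm(rows="0 0 0 -0.0037 0 0.0055 0; 0 0 0 -0.0033 0 0.005 0; 0 0 0 -0.003 0 0.005 0; 0 0 0 0 0 0 0")

```text
t: 12.48
eef_pos: [0.5738, -0.1009, 0.1056]
ee_rot: [3.141, 0.001, -0.138]
force: [-0.1, 0.4, 0.5]
width: 0.0005
gripper_force: 0.0
```

```bash
python3 - <<'E'
from h import *
s=arm.get_state(); print(s['t'],s['eef_pos'],s['force'])
print(tl(w(-3,0,76)))
E
```

```text
12.475 [ 0.57384162 -0.10093477  0.10557782] [-0.06313531  0.4172611   0.45135172]
[-0.0063  0.      0.0216]
```

Request:
move_arm(rows="0 0 0 -0.0015 0 0.004 0; 0 0 0 -0.0015 0 0.004 0; 0 0 0 -0.001 0 0.004 0; 0 0 0 -0.001 0 0.003 0; 0 0 0 -0.001 0 0.002 0; 0 0 0 0 0 0.0015 0; 0 0 0 0 0 0 0")

```text
t: 13.35
eef_pos: [0.5683, -0.1001, 0.0875]
ee_rot: [3.142, 0.0, -0.138]
force: [-0.2, 0.1, 1.2]
width: 0.0001
gripper_force: 0.0
```

Request:
move_arm(rows="0 0 0 0 0 0.001 0; 0 0 0 0 0 0.001 0; 0 0 0 0 0 0.0007 0; 0 0 0 0 0 0 0")

```text
t: 13.85
eef_pos: [0.5684, -0.1001, 0.0848]
ee_rot: [3.142, 0.0, -0.138]
force: [-0.6, 1.6, -0.0]
width: 0.0003
gripper_force: 0.0
```

Request:
move_arm(rows="0 0 0 0 0 0.0006 0; 0 0 0 0 0 0.0006 0; 0 0 0 0 0 0 0")

```text
t: 14.22
eef_pos: [0.5683, -0.1001, 0.0838]
ee_rot: [3.142, 0.0, -0.138]
force: [-1.5, 0.1, 1.6]
width: 0.0008
gripper_force: 1.0
```

Request:
move_arm(rows="0 0 0 0 0 0.0005 0; 0 0 0 0 0 0.0004 0; 0 0 0 0 0 0 0")

```text
t: 14.6
eef_pos: [0.5681, -0.1002, 0.0829]
ee_rot: [3.141, 0.0, -0.138]
force: [-3.1, 0.7, 5.0]
width: 0.0002
gripper_force: 2.7
```

Request:
move_arm(rows="0 0 0 0 0 -0.002 0; 0 0 0 0 0 -0.02 0; 0 0 0 0 0 -0.03 0; 0 0 0 -0.035 0.032 0 0; 0 0 0 -0.054 0.032 0 0;  0 0 0 0 0 0 0")

```text
t: 15.35
eef_pos: [0.468, -0.1522, 0.1347]
ee_rot: [-3.141, 0.001, -0.14]
force: [0.1, -0.3, 0.1]
width: 0.0001
gripper_force: 0.0
```

```bash
python3 - <<'E'
from h import *
im,d,s=snap('wrist','w4'); p,r=s['eef_pos'],s['ee_rot']; print(s['t'],p,s['force'])
for q in ((-22,0),(-20,50),(-20,-55),(20,0),(60,0),(-30,0)):
    uv=proj('wrist',w(*q,76),p,r).round().astype(int); print(q,uv)
    if 2<uv[1]<417 and 2<uv[0]<557: print(atd('wrist',uv,d,p,r).round(4), w(*q,76).round(4))
im2,d2,_=snap('scene','s4')
for x in(0,-.1,.1,.05):
  print(x,[proj('scene',w(hp(x,122)[0],y,hp(x,122)[1])).round(1) for y in(61,-61)])
print(tl(w(-72,-64,52)), proj('wrist',w(-72,-64,46.5),p,r))
cv2.imwrite('pics/c4.png',np.hstack([cv2.resize(im,(400,300)),cv2.resize(im2[120:300,240:440],(400,360))[:300]]))
cv2.imwrite('pics/c4.png',np.hstack([im[:, 0:400],cv2.resize(im2[130:290,250:440],(400,420))]))
E
```

```text
15.35 [ 0.46799006 -0.15223126  0.1347049 ] [ 0.07167291 -0.27139963  0.0946849 ]
(-22, 0) [167 111]
[ 0.5491 -0.0976  0.0764] [ 0.5488 -0.0975  0.076 ]
(-20, 50) [ 82 109]
[ 0.5577 -0.0486  0.0765] [ 0.5577 -0.0482  0.076 ]
(-20, -55) [263 107]
[ 0.5433 -0.1524  0.0766] [ 0.5432 -0.1522  0.076 ]
(20, 0) [161  32]
[ 0.5905 -0.1036  0.0766] [ 0.5904 -0.1033  0.076 ]
(60, 0) [155 -49]
(-30, 0) [168 126]
[ 0.5407 -0.0962  0.0762] [ 0.5409 -0.0964  0.076 ]
0 [array([313.6, 183.6]), array([371.1, 221.9])]
-0.1 [array([312.3, 190.1]), array([369.1, 228.6])]
0.1 [array([315.5, 176.8]), array([373.5, 214.8])]
0.05 [array([314.5, 180.2]), array([372.2, 218.4])]
[ 0.0186 -0.0001  0.0753] [279.26918453 184.39299884]
```

View pics/c4.png

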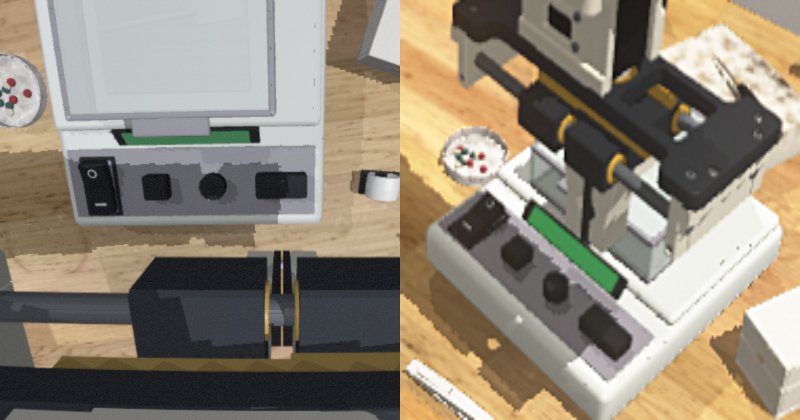

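The hood is level at 76.5 mm across its face, so it is shut. The tare key shows at (281,185), as predicted. I'll tap it now.

Request:
move_arm(rows="0 0 0 0.0186 0 0.02 0; 0 0 0 0 0 0.04 0; 0 0 0 0 0 0.0153 0; 0 0 0 0 0 0.001 0; 0 0 0 0 0 0.001 0; 0 0 0 0 0 0.001 0; 0 0 0 0 0 0.001 0;0 0 0 0 0 0 0")

```text
t: 16.45
eef_pos: [0.4902, -0.1538, 0.0558]
ee_rot: [-3.141, -0.001, -0.138]
force: [-0.1, 0.0, -0.3]
width: 0.0007
gripper_force: 0.0
```

Request:
move_arm(rows="0 0 0 0 0 0.001 0; 0 0 0 0 0 0.001 0; 0 0 0 0 0 0.001 0; 0 0 0 0 0 0.001 0;0 0 0 0 0 0 0")

```text
t: 17.08
eef_pos: [0.4903, -0.1538, 0.0516]
ee_rot: [3.142, -0.0, -0.138]
force: [-0.0, 0.7, 4.9]
width: 0.0004
gripper_force: 2.4
```

Request:
move_arm(rows="0 0 0 0 0 0.0007 0; 0 0 0 0 0 0 0; 0 0 0 0 0 -0.003 0; 0 0 0 0 0 -0.02 0; 0 0 0 0 0 -0.05 0; 0 0 0 -0.03 0 -0.03 0; 0 0 0 0 0 0 0")

```text
t: 17.95
eef_pos: [0.46, -0.1495, 0.1559]
ee_rot: [-3.14, -0.004, -0.138]
force: [0.5, 0.6, -0.9]
width: 0.0006
gripper_force: 0.0
```

```bash
python3 - <<'E'
from h import *
im,d,s=snap('wrist','w5'); p,r=s['eef_pos'],s['ee_rot']; print(s['t'],p,s['force'])
for n,q in dict(rnear=(-87,66,43),rfar=(-60,66,49),units=(-72,24,46.5),pr=(-72,-16,46.5),tare=(-72,-64,46.5),hood=(-20,-50,76),hood2=(40,0,76)).items():
    uv=proj('wrist',w(*q),p,r).round().astype(int); print(n,uv,atd('wrist',uv,d,p,r).round(4)[2] if min(uv)>2 else '')
cv2.imwrite('pics/w5c.png',im)
E
```

```text
17.95 [ 0.46004974 -0.14948056  0.15586787] [ 0.46018653  0.63369029 -0.93137725]
rnear [113 186] 0.0437
rfar [105 153] 0.0485
units [164 168] 0.0475
pr [217 168] 0.0474
tare [282 168] 0.0479
hood [259  93] 0.0762
hood2 [173 -12]
```

View pics/w5c.png

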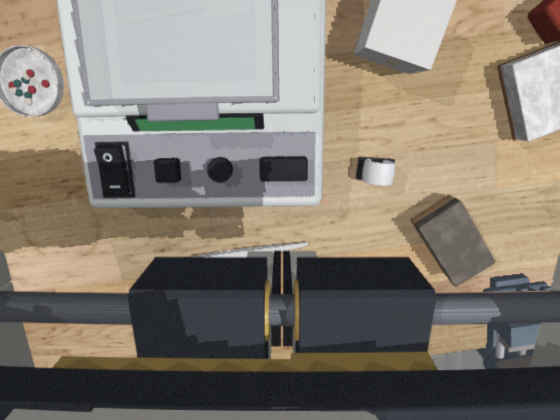

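The final picture shows the rocker on at (113,170) and the units, print and tare keys up at (167,169), (220,169) and (283,168), all about 47.5 mm high. The hood is shut and the surrounding things haven't moved. I'll hand the job in.

```bash
python3 -c "
from station import arm
print(arm.job_done())"
```

```text
the job is handed in; nothing more can be done
None
```

The job is handed in: rocker switched on, units key tapped, hood fully shut, tare key tapped, in that order with measured forces of about 7 N or less; the keys are back up, the print key untouched, and it took about 18 s.

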